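# Find the lid that fits the parts tub

### The job

Close the open parts tub: try the look-alike lids from the sloping rack until you find the one that fits, and press it fully home under both spring catches. Leave the other two lids lying in the rack's bays the way they lay, grips up, and do not disturb the other things on the worktop.

Things in the scene. Friction and masses are not known exactly. Their poses are not given: they have to be found in the camera images.
- tub: open grey steel parts tub, fixed: 120 (x) x 84 (y) x 70 tall, wall 3. Origin: centre of the underside; rim at z 70. Inside each long wall stands an upright key rib, 9 wide in x, 10 deep, top at z 64: both at x = 0, or one at x = 28 and the other at -28, or these two swapped; it changes from start to start. Each arrangement takes just one of the lids; which one is not marked
- tub_rim (a point): middle of the tub's mouth, z 70 over its origin. A lid that does not fit is stopped by the ribs about 18 mm above home. One that fits meets, from 14 mm above home, the spring roller catches on brackets at the tub's short ends (60 to 84 from the middle in x, 37 wide, top at z 87); about 11 N in all pushes it past them down to the rim, and they then hold its edges
- lid_a: one of three outwardly alike aluminium lids: plate 126 (x) x 90 (y) x 4 with a black grip block on top, 16 (x) x 60 (y), z 4 to 34, centred. Origin: centre of the plate's underside, which rests on the rim; z points out on the grip side. At the start it lies in a bay of the rack, sloping 35 degrees. About 0.16 kg
- lid_b: lid like lid_a but for the rib gaps. Under each lid a tapered plug reaches down to z -24: about 111 x 71 at the plate, 6 less at its foot. Each long side of the plug has a gap 16 wide for a key rib, placed differently on each lid (the rib has 3.5 play each way along x)
- lid_c: lid like lid_a but for the rib gaps. Any lid is home when its origin is 70 above the tub's origin and their x axes are parallel; a half turn about z makes no difference to its fit
- rack: fixed plywood rack, 374 wide (y); its board slopes up 35 degrees towards the rack's +x. Three bays at y -120, 0, 120, parted by 22 high fillets; a 34 high lip at the low edge. Origin on the worktop under the board's centre. A lid in a bay has its origin at x -14, z 85 in this frame, its x axis (length) up the slope, z leaning 35 degrees to the rack's -x
- spray_can: aerosol can, 66 dia x 189 tall mm, a bystander; origin at the centre of its underside
- grease_tin: round tin, 75 dia x 58 tall mm, a bystander; origin at the centre of its underside
- wood_block: softwood block, 45 x 120 x 35 tall mm, a bystander; origin at the centre of its underside
- spanner_17: combination spanner lying flat, 31 x 200 x 9 mm, a bystander; origin at the centre of its underside
- ignition_box: black ignition box, 80 x 138 x 52 tall mm, a bystander; origin at the centre of its underside
- speedo: chrome round instrument, 90 dia x 67 tall mm, a bystander; origin at the centre of its underside
- tail_lamp: oblong tail lamp on a black base, 92 x 156 x 52 tall mm, a bystander; origin at the centre of its underside
- piston_1: alloy piston standing on its skirt, 60 dia x 54 tall mm, a bystander; origin at the centre of its underside

How it is judged:
By the outcome, as a careful person would: the job done as asked, in the order asked, and still so for the second after the job is handed in, with the robot touching nothing.
It also fails if it takes over 72 s, if anything falls off the work surface, if the arm or the gripper's body presses on something with over 40 N, if the wrist force passes 120 N, or if a joint passes its speed limit or range.

### The arm

A 6-joint arm with a two-finger parallel gripper is mounted at the origin on a cart in front of the work surface, level with it; the furniture and walls round the work are solid. World frame = base frame: x ahead of the robot, y to its left, z up, the work surface at z = 0. Lengths are in m, angles in rad, forces in N, time in s.
With the tool pointing down it reaches from about 0.35 to 0.975 m from the base axis. Payload 17.4 kg.
Tool frame: the origin (TCP) lies on the centre line of the jaws, within the pads' length; the fingertips stand 22 mm ahead of it and the grasp point (between the pads) lies 3 mm ahead of it; z points along the fingers, y is the line along which they close (so a half turn about z gives the same grasp; the last joint's range is limited). The gripper opens to 85 mm and grips with 20 to 120 N. Pads are 22 mm wide; open, the fingers measure 114 mm over their backs; the gripper's body (76 mm by 85 mm) begins 54 mm behind the grasp point. The pads swing forward as they close: fully open they stand 13 mm farther back than shut.
Start: joints at [-1.192, 0.116, 1.442, -0, 1.584, -0.038], TCP at [0.273, -0.617, 0.253] pointing down, gripper open.
Joint ranges: [-2.83, 2.83], [-0.83, 2.19], [0.07, 2.5], [-1.14, 4.28], [0.01, 3], [-2.97, 2.97]. Speed limits (rad/s): [1.89, 1.89, 2.22, 3.14, 3.14, 3.14].

### API

Orientations are given as [roll, pitch, yaw] about the fixed x, y, z axes, in that order (R = Rz(yaw) Ry(pitch) Rx(roll)).
In Python, from station import sensors, eyes, order gives the robot as it stands.
- The arm moves only by the tool carry_out, never from a script. Its argument "moves" is a list that holds one entry, the list of rows, each a list of 4 numbers: the shift along the world's x, y, z in mm, then the turn about the world's z in degrees. A call has exactly 5 rows; each row shifts and turns the commanded pose from where the row before left it; what a row does not reach is not made up. A row lasts 1/10 s, in which the tool goes at most 50 mm and 8.59 degrees, less where a joint would pass 70% of its speed; a pose out of reach is approached as far as the arm can. A call is refused whole if a number of a shift passes 50 or a number of a turn 8.59, either way. A call with a gripper value outside its range is refused whole. "claw" is the opening in per cent of the stroke, from 0 (shut) to 100 (fully open), set as the call begins (left out, the last holds). The fingers move at their own pace and stop on an object; "squeeze" is the grip in N (left out, the last holds). Time passes only in rows, so rows that do not move let the fingers close, or fill a call up. It gives the time, the measured TCP pose, the force, the opening and the grip force at its end, in the units of the state.
- sensors.sense(): the state, without advancing time (a new reading comes with each control period).
- eyes.camera(name): name is "scene" or "top"; returns (picture, depth): 420x560x3 uint8, blue, green, red; 420x560 float32, m along the optical axis (not along the pixel's ray), 0 where there is no reading.
- eyes.camera_model(name): a dict with "fovy" (degrees; the focal length in pixels is half the picture's height over the tangent of half this angle, whatever the lens; pixels are square), "cx", "cy" (the principal point, pixels), "xyz" and "attitude" of the camera in the world. Camera axes: x right, y up, looking along -z (the intrinsics and any distortion apply to the point x, -y, -z); pixel columns grow to the right and rows downward; lengths in m; the calibration is good to about 2 mm. A picture is of the moment at which its call begins. camera_model takes no time and is no camera call.
- order.finish_job(): hands the job in; it is judged then, once.
The state is a dict: "t": time; "joint_positions": joint angles; "joint_vel": joint speeds; "effort": joint torques, N m; "position": TCP position; "tcp_rot": TCP orientation; "force": force on the tool from outside, world axes, zero at the start; "wrist_torque": the same for the moment, N m; "width": opening from 0.0 (shut) to 1.0 (fully open); "finger_force": force on a finger pad.
Only numpy, scipy, OpenCV 4.12 (cv2) and the standard library are available. Lean on these libraries where they do the work, as an engineer would, in place of code of your own. Each camera call takes 0.05 s, during which the arm holds its last target. There are 200 camera calls.

## Working session

There is one attempt and no reset: what is moved stays moved. The work goes in short steps, Python scripts to look and compute and a tool call to move; the robot and the scene stay as the last step left them, time stands still between calls to the robot, and variables do not carry over. Pictures are saved under pics/ and viewed, at most 10 in all, crops included, and the job is handed in when it is done.

Besides the shell and the picture viewer there is one more tool, called after "Request:" by a JSON object that holds its "api" and its "payload". carry_out: Moves the arm, as the interface text tells. Its arguments: {"type":"object","properties":{"moves":{"type":"array"},"claw":{"type":"number"},"squeeze":{"type":"number"}},"required":["moves"]}

```bash
ls; mkdir -p pics; cat > h.py <<'E'
import numpy as np, cv2
from scipy.spatial.transform import Rotation as R
from station import sensors, eyes, order
def cam(n):
    p,d=eyes.camera(n); m=eyes.camera_model(n); return p,d,m
def cloud(d,m):
    f=d.shape[0]/2/np.tan(np.radians(m['fovy'])/2)
    v,u=np.mgrid[:d.shape[0],:d.shape[1]]
    P=np.stack([(u-m['cx'])/f*d,-(v-m['cy'])/f*d,-d],-1)
    a=np.array(m['attitude'],float)
    M=R.from_euler('xyz',a).as_matrix() if a.shape==(3,) else (a if a.shape==(3,3) else R.from_quat(a).as_matrix())
    return P@M.T+np.array(m['xyz'])
E
python3 - <<'E'
from h import *
for n in('scene','top'):
    p,d,m=cam(n); cv2.imwrite(f'pics/{n}0.png',p); np.savez(f'{n}0.npz',p=p,d=d,P=cloud(d,m)); print(n,m)
print(sensors.sense())
E
```

```text
pics
scene {'fovy': 57.69707120635631, 'cx': 279.94429738991875, 'cy': 212.5482356093352, 'xyz': array([-0.45525214, -1.06782897,  0.84026384]), 'attitude': array([ 1.09280627,  0.02384078, -0.7944433 ])}
top {'fovy': 46.78588396572585, 'cx': 275.75111565797283, 'cy': 211.37205680883216, 'xyz': array([ 0.24844736, -0.01121783,  1.79895971]), 'attitude': array([ 0.20218148, -0.00508628, -1.47757242])}
{'t': 0.1, 'joint_positions': array([-1.19179982e+00,  1.16440475e-01,  1.44219800e+00,  2.72162140e-05,
        1.58397096e+00, -3.78073494e-02]), 'joint_vel': array([-0.00136367, -0.00095147, -0.0005963 , -0.00037513,  0.00138866,
        0.00024338]), 'effort': array([ 3.23038264e-03, -7.33669639e+01, -6.33787823e+01, -5.17243234e-05,
        5.24876741e-03,  1.44104257e-05]), 'position': array([ 0.27320936, -0.61708467,  0.25263461]), 'tcp_rot': array([-3.14057763e+00, -6.56274424e-05,  4.16804164e-01]), 'force': array([ 0.16525008, -0.32555981,  0.7035991 ]), 'wrist_torque': array([ 0.00650725, -0.00905412, -0.00905794]), 'finger_force': 0.0, 'width': 1.000645235016902}
```

View pics/scene0.png

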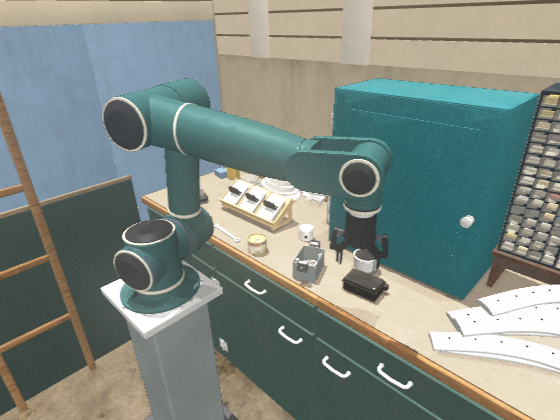

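View pics/top0.png

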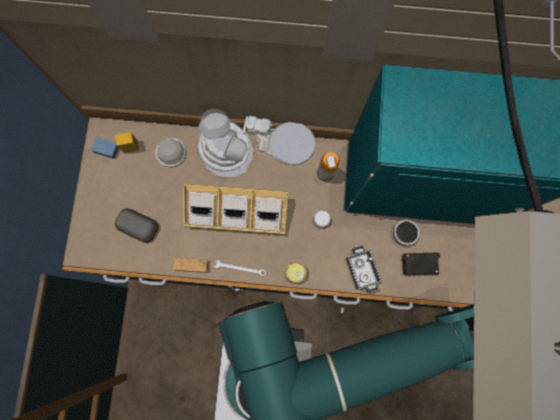

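Scene view: the rack is left of centre (255,203), with the tub at (309,264) on the near side. Top view: the rack is at (236,209) with three black grips, and the tub at (362,269), turned a little.

```bash
python3 - <<'E'
from h import *
t=np.load('top0.npz');s=np.load('scene0.npz')
a=cv2.resize(t['p'][170:300,170:450],None,fx=2.8,fy=2.8,interpolation=2)
cv2.imwrite('pics/crop1.png',a[:, :784])
# black grips & rack & tub from both clouds
for n,z in(('top',t),('scene',s)):
    p=z['p'].astype(int);P=z['P']; 
    w=(P[...,0]>.3)&(P[...,0]<.75)&(abs(P[...,1])<.45)
    tbl=w&(abs(P[...,2])<.02); print(n,'table z',np.median(P[...,2][tbl]))
    dark=(p.max(2)<70)&w&(P[...,2]>.06)&(P[...,2]<.2)
    k,l,st,c=cv2.connectedComponentsWithStats(dark.astype(np.uint8))
    for i in range(1,k):
        if st[i,4]>8: q=P[l==i]; print(c[i].round(),st[i,4],q.mean(0).round(3),np.ptp(q,axis=0).round(3))
    if n=='top':
        for x in(362,):
            q=P[235:300,335:395].reshape(-1,3); h=np.histogram(q[:,2],np.arange(0,.12,.005)); print(h[0])
E
```

```text
top table z 0.00037477671664531975
[372. 203.] 682 [ 0.649 -0.32   0.134] [0.12  0.213 0.139]
[200. 210.] 108 [0.574 0.279 0.108] [0.027 0.061 0.037]
[234. 213.] 112 [0.575 0.16  0.109] [0.029 0.066 0.037]
[267. 215.] 108 [0.577 0.041 0.109] [0.027 0.065 0.036]
[400. 232.] 52 [ 0.57  -0.441  0.065] [0.048 0.021 0.016]
[1190  492  123   54   53   41   50   50   32   21   19   44   49   70
   38   25   36   39   15    0    0    0    0]
scene table z 0.00028118283960443247
```

View pics/crop1.png

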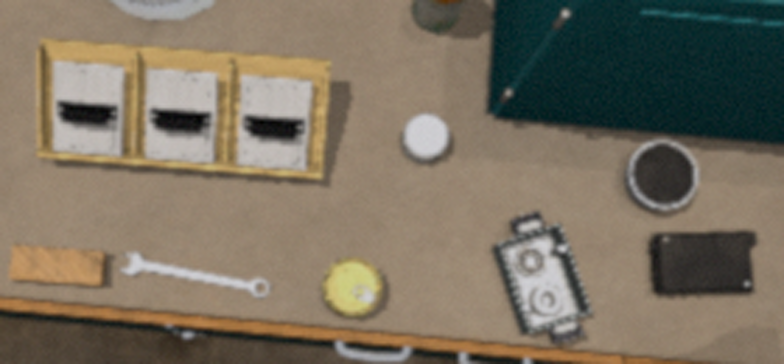

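Crop: three lids with black grips at (87,112), (180,121) and (273,127). The tub's bracket ends are at (527,222) and (565,330), so its length runs roughly along world x, turned a little. There are parts inside the tub.

```bash
cat > fit.py <<'E'
from h import *
from scipy.optimize import least_squares
def tub(P):
    c0=np.array([.40,-.29])
    q=P.reshape(-1,3); q=q[(abs(q[:,:2]-c0)<.12).all(1)]
    rim=q[(q[:,2]>.064)&(q[:,2]<.076)]; br=q[(q[:,2]>.078)&(q[:,2]<.095)]
    return rim,br
def fit(rim,x0):
    def f(v):
        c,s=np.cos(v[2]),np.sin(v[2]); d=rim[:,:2]-v[:2]; x=d@[c,s]; y=d@[-s,c]
        ax,ay=abs(x)-.0585,abs(y)-.0405
        return np.where((ax>0)&(ay>0),np.hypot(ax,ay),np.where(np.maximum(ax,ay)>0,np.maximum(ax,ay),np.minimum(-ax,-ay)))
    return least_squares(f,x0,loss='soft_l1',f_scale=.003)
E
python3 - <<'E'
from fit import *
Z={n:np.load(n+'0.npz') for n in('top','scene')}
R_=[];B=[]
for n in Z:
    rim,br=tub(Z[n]['P']); print(n,len(rim),len(br),rim.mean(0).round(3),br[:,2].max() if len(br) else 0, np.median(br,axis=0).round(3))
    k=cv2.minAreaRect(np.vstack([rim,br])[:,:2].astype(np.float32)); print(k)
    r=fit(rim,[.40,-.29,.25]); print(r.x.round(4),r.cost, np.degrees(r.x[2])); 
    R_.append(rim)
    c,s=np.cos(r.x[2]),np.sin(r.x[2]); d=br[:,:2]-r.x[:2]; x=d@[c,s];y=d@[-s,c]
    for sg in(1,-1):
        m=sg*x>.05; 
        if m.sum(): print('br',sg,m.sum(),x[m].min().round(3),x[m].max().round(3),y[m].min().round(3),y[m].max().round(3))
    h=np.median(rim[:,2]); print('rim z',h)
r=fit(np.vstack(R_),[.40,-.29,.25]); print('both',r.x.round(4))
# scene grips
p=Z['scene']['p'].astype(int);P=Z['scene']['P']
w=(P[...,0]>.45)&(P[...,0]<.7)&(P[...,1]>-.02)&(P[...,1]<.36)&(P[...,2]>.08)
dark=(p.max(2)<90)&w
k,l,st,c=cv2.connectedComponentsWithStats(dark.astype(np.uint8))
for i in range(1,k):
    if st[i,4]>8: q=P[l==i]; print(c[i].round(),st[i,4],q.mean(0).round(3),np.ptp(q,axis=0).round(3))
# grips minAreaRect from top
p=Z['top']['p'].astype(int);P=Z['top']['P']
k,l,st,c=cv2.connectedComponentsWithStats(((p.max(2)<70)&(P[...,2]>.06)&(P[...,2]<.2)&(P[...,1]>0)&(P[...,1]<.35)&(P[...,0]>.5)&(P[...,0]<.65)).astype(np.uint8))
for i in range(1,k):
    if st[i,4]>50:
        q=P[l==i]; print(cv2.minAreaRect(q[:,:2].astype(np.float32)),q.min(0).round(3),q.max(0).round(3))
# rack extents from both
for n in Z:
    P=Z[n]['P'].reshape(-1,3); q=P[(P[:,0]>.42)&(P[:,0]<.78)&(P[:,1]>-.08)&(P[:,1]<.40)&(P[:,2]>.03)&(P[:,2]<.2)]
    print(n,cv2.minAreaRect(q[:,:2].astype(np.float32)))
scn=Z['scene']['p'][175:295,200:400]; cv2.imwrite('pics/crop2.png',cv2.resize(scn,None,fx=4,fy=4,interpolation=2))
E
```

```text
top 126 100 [ 0.423 -0.321  0.069] 0.09451138254881042 [ 0.375 -0.331  0.086]
((0.4245641827583313, -0.3183179199695587), (0.1641698032617569, 0.08563463389873505), 23.50810432434082)
[ 0.424  -0.3184  0.4175] 0.0009118170347372431 23.922629930859763
br 1 47 0.057 0.083 -0.027 0.017
br -1 51 -0.082 -0.057 -0.018 0.019
rim z 0.06877813851568038
scene 167 103 [ 0.415 -0.325  0.069] 0.09132397173793072 [ 0.367 -0.334  0.084]
((0.42405062913894653, -0.32069000601768494), (0.17630574107170105, 0.08676771819591522), 22.702533721923828)
[ 0.4208 -0.3229  0.4004] 0.0023107403676200216 22.939715871518924
br 1 49 0.059 0.092 -0.018 0.02
br -1 54 -0.082 -0.058 -0.019 0.019
rim z 0.06874906375813206
both [ 0.4218 -0.3209  0.4118]
[234. 191.] 25 [0.567 0.267 0.101] [0.019 0.048 0.023]
((0.5744829177856445, 0.28279832005500793), (0.06119026243686676, 0.026737965643405914), 87.74303436279297) [0.561 0.252 0.085] [0.588 0.313 0.122]
((0.5765929818153381, 0.16179588437080383), (0.028232254087924957, 0.06545674800872803), 2.6390678882598877) [0.562 0.129 0.084] [0.591 0.195 0.121]
((0.5781291127204895, 0.042687997221946716), (0.026521679013967514, 0.06485497206449509), 0.9179037809371948) [0.565 0.01  0.086] [0.592 0.075 0.122]
top ((0.6000770330429077, 0.13479673862457275), (0.4299648404121399, 0.3594963848590851), 89.91690826416016)
scene ((0.5997045636177063, 0.16248168051242828), (0.36049580574035645, 0.47187110781669617), 0.1749456375837326)
```

View pics/crop2.png

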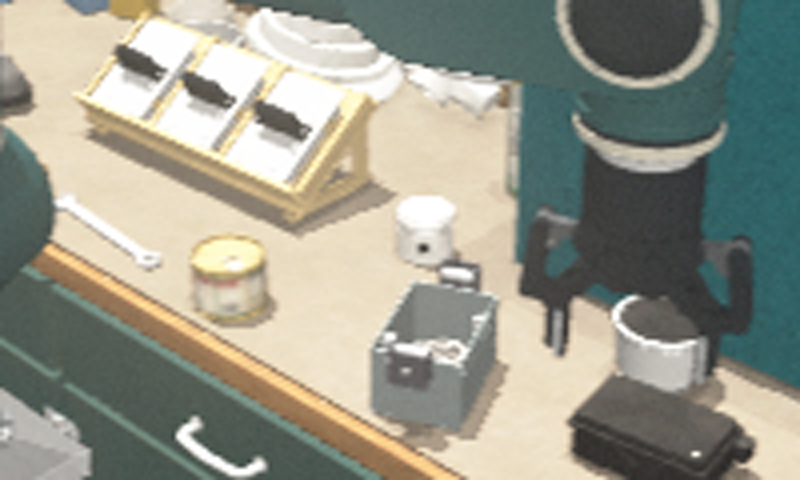

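Crop 2: the tub (430,340) has a rib on its inner left wall, and the route between tub and rack is clear. I'll grip each lid by the ends of its block (closing along y), level it by pressing it onto a free spot of the worktop, then try it.

Request:
{"api": "carry_out", "payload": {"moves": [[[20, 44, -2, -1.5], [20, 44, -2, -1.5], [20, 44, -2, -1.5], [20, 44, -2, -1.5], [20, 44, -2, -1.5]]], "claw": 100, "squeeze": 40}}

```text
t: 0.6
position: [0.3735, -0.3954, 0.2429]
tcp_rot: [-3.141, 0.0, 0.284]
force: [1.3, -0.4, 0.2]
width: 1.001
finger_force: 0.0
```

Request:
{"api": "carry_out", "payload": {"moves": [[[20, 44, -2, -1.5], [20, 44, -2, -1.5], [20, 44, -2, -1.5], [20, 44, -2, -1.5], [20, 44, -2, -1.5]]]}}

```text
t: 1.1
position: [0.4735, -0.1753, 0.2331]
tcp_rot: [3.142, -0.0, 0.154]
force: [0.6, -1.5, -0.3]
width: 1.001
finger_force: 0.0
```

Request:
{"api": "carry_out", "payload": {"moves": [[[20, 44, -2, -1.5], [20, 44, -2, -1.5], [20, 44, -2, -1.5], [20, 44, -2, -1.5], [20, 44, -2, -1.5]]]}}

```text
t: 1.6
position: [0.5736, 0.0449, 0.2231]
tcp_rot: [3.141, 0.0, 0.023]
force: [1.5, -0.3, 0.8]
width: 0.998
finger_force: 0.0
```

```bash
python3 - <<'E'
from h import *
p,d,m=cam('scene'); s=sensors.sense(); print(s['t'],s['position'],s['tcp_rot'],s['force'])
cv2.imwrite('pics/s1.png',cv2.resize(p[130:290,170:420],None,fx=3.2,fy=3.2,interpolation=2))
P=np.load('top0.npz')['P']; print(P[252,327],P[250,318],P[258,300])
E
```

```text
1.65 [0.57522355 0.04989711 0.22221992] [-3.13940579e+00  3.75901721e-04  2.38433673e-02] [-1.87915091  4.1599789  -2.23707588]
[ 0.48004595 -0.18967904  0.00548247] [ 0.48612848 -0.15695082 -0.00805621] [ 0.44892393 -0.09196816  0.00130758]
```

View pics/s1.png

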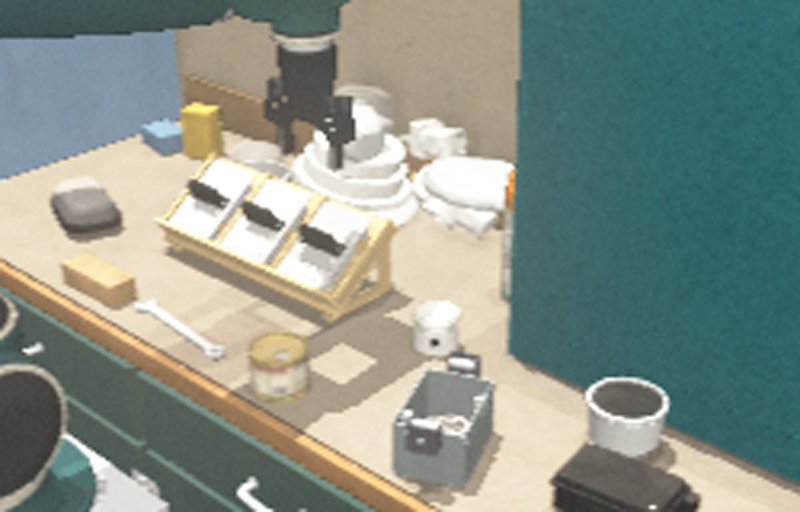

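The scene view shows the gripper hovering above the right-hand lid (grip at (322,240)), with all three grips clear to see.

```bash
python3 - <<'E'
from h import *
p,d,m=cam('scene');P=cloud(d,m);p=p.astype(int)
w=(P[...,0]>.5)&(P[...,0]<.65)&(P[...,1]>-.02)&(P[...,1]<.34)&(P[...,2]>.07)&(P[...,2]<.14)
k,l,st,c=cv2.connectedComponentsWithStats(((p.max(2)<90)&w).astype(np.uint8))
for i in range(1,k):
    if st[i,4]>15: q=P[l==i]; print(c[i].round(),st[i,4],q.mean(0).round(3),q.min(0).round(3),q.max(0).round(3))
print(sensors.sense()['position'])
E
```

```text
[234. 191.] 17 [0.567 0.267 0.099] [0.558 0.251 0.09 ] [0.578 0.295 0.107]
[0.5741791  0.04714657 0.22215491]
```

Request:
{"api": "carry_out", "payload": {"moves": [[[3, 0, -30, -0.4], [0, 0, -30, 0], [0, 0, -25, 0], [0, 0, -12, 0], [0, 0, -11, 0]]]}}

```text
t: 2.2
position: [0.5762, 0.0425, 0.1148]
tcp_rot: [3.142, 0.0, 0.017]
force: [0.3, -0.2, 0.3]
width: 1.004
finger_force: 0.0
```

Request:
{"api": "carry_out", "payload": {"moves": [[[0, 0, 0, 0], [0, 0, 0, 0], [0, 0, 0, 0], [0, 0, 0, 0], [0, 0, 0, 0]]], "claw": 0}}

```text
t: 2.7
position: [0.5768, 0.0427, 0.1167]
tcp_rot: [3.141, -0.002, 0.017]
force: [-1.7, -0.2, 7.4]
width: 0.688
finger_force: 43.9
```

Request:
{"api": "carry_out", "payload": {"moves": [[[0, 0, 0, 0], [0, 0, 0, 0], [0, 0, 0, 0], [0, 0, 0, 0], [0, 0, 0, 0]]]}}

```text
t: 3.2
position: [0.5768, 0.0427, 0.1167]
tcp_rot: [3.141, -0.002, 0.017]
force: [-1.4, 0.2, 6.7]
width: 0.687
finger_force: 43.9
```

Request:
{"api": "carry_out", "payload": {"moves": [[[0, 0, 20, 0], [0, 0, 35, 0], [0, 0, 40, 0], [-5, -10, 20, 0], [-20, -30, 0, 0]]]}}

```text
t: 3.7
position: [0.5526, 0.0036, 0.2341]
tcp_rot: [-3.141, -0.005, 0.019]
force: [0.2, -0.9, -1.4]
width: 0.692
finger_force: 43.7
```

Request:
{"api": "carry_out", "payload": {"moves": [[[-25, -40, 0, -0.3], [-25, -40, 0, 0], [-25, -40, 0, 0], [-25, -40, 0, 0], [-12, -20, 0, 0]]]}}

```text
t: 4.2
position: [0.4375, -0.1794, 0.2309]
tcp_rot: [3.141, -0.001, 0.01]
force: [0.1, -0.1, -1.4]
width: 0.688
finger_force: 43.7
```

```bash
python3 - <<'E'
from h import *
p,d,m=cam('scene'); s=sensors.sense(); print(s['t'],s['position'],s['tcp_rot'],s['force'],s['width'])
cv2.imwrite('pics/s2.png',cv2.resize(p[130:290,170:420],None,fx=3.2,fy=3.2,interpolation=2))
E
```

```text
4.25 [ 0.4368807  -0.18079025  0.23089059] [ 3.13996585e+00 -4.05893741e-04  9.34903364e-03] [ 0.37806455 -0.96655843 -0.73122908] 0.6882099019110424
```

View pics/s2.png

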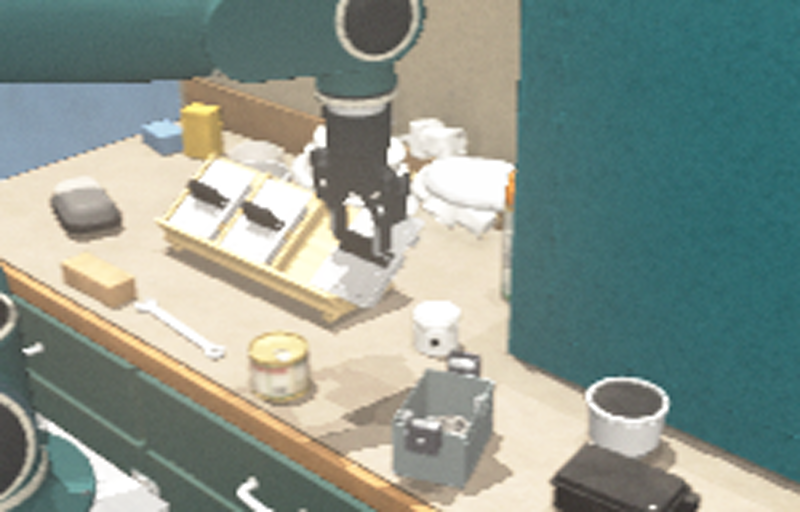

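The picture shows the lid held at (365,260), still sloping about 35°, with the spot below it clear. Next I press it level on the worktop.

Request:
{"api": "carry_out", "payload": {"moves": [[[0, 0, -40, 0], [0, 0, -40, 0], [0, 0, -35, 0], [0, 0, -22, 0], [0, 0, -10, 0]]], "squeeze": 25}}

```text
t: 4.75
position: [0.4385, -0.1768, 0.0814]
tcp_rot: [-3.141, 0.002, 0.012]
force: [0.6, -0.2, 7.5]
width: 0.687
finger_force: 44.8
```

Request:
{"api": "carry_out", "payload": {"moves": [[[0, 0, -4, 0], [0, 0, -4, 0], [0, 0, -4, 0], [0, 0, -3, 0], [0, 0, -3, 0]]]}}

```text
t: 5.25
position: [0.4459, -0.1779, 0.0742]
tcp_rot: [3.139, -0.018, 0.012]
force: [15.0, 24.4, 55.7]
width: 0.694
finger_force: 57.3
```

Request:
{"api": "carry_out", "payload": {"moves": [[[0, 0, 6, 0], [0, 0, 4, 0], [0, 0, 0, 0], [0, 0, 0, 0], [0, 0, 0, 0]]], "claw": 0, "squeeze": 20}}

```text
t: 5.75
position: [0.439, -0.1772, 0.0748]
tcp_rot: [-3.141, 0.001, 0.012]
force: [0.7, -0.2, -0.9]
width: 0.692
finger_force: 51.7
```

```bash
python3 - <<'E'
from h import *
p,d,m=cam('scene'); s=sensors.sense(); print(s)
cv2.imwrite('pics/s3.png',cv2.resize(p[160:260,230:380],None,fx=5,fy=5,interpolation=2))
P=cloud(d,m); q=P.reshape(-1,3); 
g=np.array([.44,-.178]); m=(abs(q[:,:2]-g)<.075).all(1)&(q[:,2]<.12)&(q[:,2]>.012)
q=q[m]; c=p.reshape(-1,3)[m].astype(int); 
a=q[c.max(1)>100]; print(len(a))
for x in np.arange(.37,.52,.01):
    b=a[abs(a[:,0]-x)<.005]
    if len(b)>2: print(x.round(2),len(b),np.percentile(b[:,2],[10,50,90]).round(3),b[:,1].min().round(3),b[:,1].max().round(3))
E
```

```text
{'t': 5.8, 'joint_positions': array([-4.37482389e-01, -2.27247807e-01,  2.06636861e+00, -4.28579569e-05,
        1.30325248e+00,  1.12155445e+00]), 'joint_vel': array([ 0.0012128 , -0.00063182, -0.00031198,  0.00045503, -0.00058252,
       -0.00212922]), 'effort': array([ 2.73199158e-02, -4.01133156e+01, -5.93377626e+01,  1.57927559e-02,
        3.43831466e-02,  4.47306069e-03]), 'position': array([ 0.43902109, -0.17719489,  0.07484244]), 'tcp_rot': array([-3.14129086e+00,  7.21117153e-04,  1.17709474e-02]), 'force': array([-0.90378419, -0.99940364, -1.25736968]), 'wrist_torque': array([ 0.02664244, -0.01592078,  0.02456628]), 'finger_force': 51.748541593551636, 'width': 0.687645582532101}
598
0.37 29 [0.017 0.035 0.053] -0.115 -0.104
0.38 27 [0.019 0.039 0.056] -0.12 -0.104
0.39 50 [0.019 0.024 0.054] -0.223 -0.104
0.4 72 [0.022 0.026 0.037] -0.222 -0.105
0.41 64 [0.027 0.032 0.04 ] -0.22 -0.105
0.42 59 [0.031 0.036 0.102] -0.223 -0.104
0.43 115 [0.037 0.046 0.106] -0.226 -0.115
0.44 39 [0.04  0.047 0.083] -0.235 -0.122
0.45 21 [0.022 0.05  0.109] -0.237 -0.145
0.46 19 [0.034 0.057 0.061] -0.221 -0.144
0.47 38 [0.051 0.061 0.065] -0.221 -0.13
0.48 28 [0.063 0.065 0.07 ] -0.224 -0.133
0.49 20 [0.062 0.072 0.075] -0.225 -0.162
0.5 16 [0.051 0.075 0.078] -0.221 -0.143
```

View pics/s3.png

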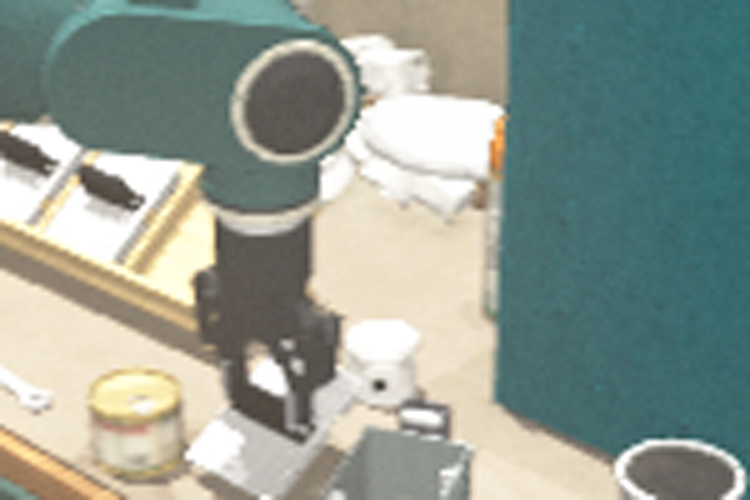

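The scene crop shows the lid at (270,440), still about 25° tilted, so the grip is too stiff to level it. I'll let it settle flat by opening, then regrip it lightly.

Request:
{"api": "carry_out", "payload": {"moves": [[[0, 0, 0, 0], [0, 0, 0, 0], [0, 0, 0, 0], [0, 0, 0, 0], [0, 0, 0, 0]]], "claw": 100}}

```text
t: 6.3
position: [0.4393, -0.1773, 0.0753]
tcp_rot: [3.142, -0.0, 0.012]
force: [0.1, 0.0, -0.6]
width: 0.997
finger_force: 0.0
```

Request:
{"api": "carry_out", "payload": {"moves": [[[0, 0, 10, 0], [0, 0, 20, 0], [0, 0, 20, 0], [0, 0, 0, 0], [0, 0, 0, 0]]]}}

```text
t: 6.8
position: [0.4395, -0.1773, 0.126]
tcp_rot: [3.141, -0.001, 0.012]
force: [1.1, 0.5, 0.5]
width: 1.0
finger_force: 0.0
```

```bash
cat > lid.py <<'E'
from h import *
import sys
def lid(n='scene',g=(.44,-.178),zlo=.022,zhi=.034):
    p,d,m=cam(n);P=cloud(d,m).reshape(-1,3);c=p.reshape(-1,3).astype(int)
    k=(abs(P[:,:2]-g)<.085).all(1)&(P[:,2]<zhi)&(P[:,2]>zlo)
    q=P[k&(c.max(1)>110)]; b=P[(abs(P[:,:2]-g)<.085).all(1)&(P[:,2]<.064)&(P[:,2]>.04)&(c.max(1)<80)]
    r=cv2.minAreaRect(q[:,:2].astype(np.float32)); print(n,len(q),np.median(q[:,2]).round(4),r)
    if len(b)>5: print(' grip',len(b),cv2.minAreaRect(b[:,:2].astype(np.float32)),b.min(0).round(3),b.max(0).round(3))
    return p
E
python3 - <<'E'
from lid import *
p=lid(); lid('top'); print(sensors.sense()['t'],sensors.sense()['position'])
cv2.imwrite('pics/s4.png',cv2.resize(p[160:260,230:380],None,fx=5,fy=5,interpolation=2))
E
```

```text
scene 330 0.0291 ((0.4344615340232849, -0.18381854891777039), (0.14250095188617706, 0.19088198244571686), 77.69729614257812)
 grip 12 ((0.4585065543651581, -0.18629850447177887), (0.01165090687572956, 0.04856367036700249), 14.865560531616211) [ 0.456 -0.21   0.04 ] [ 0.469 -0.161  0.05 ]
top 123 0.0288 ((0.42078226804733276, -0.17264969646930695), (0.035590317100286484, 0.08227621018886566), 0.06565223634243011)
6.9 [ 0.43901731 -0.17708108  0.12480235]
```

View pics/s4.png

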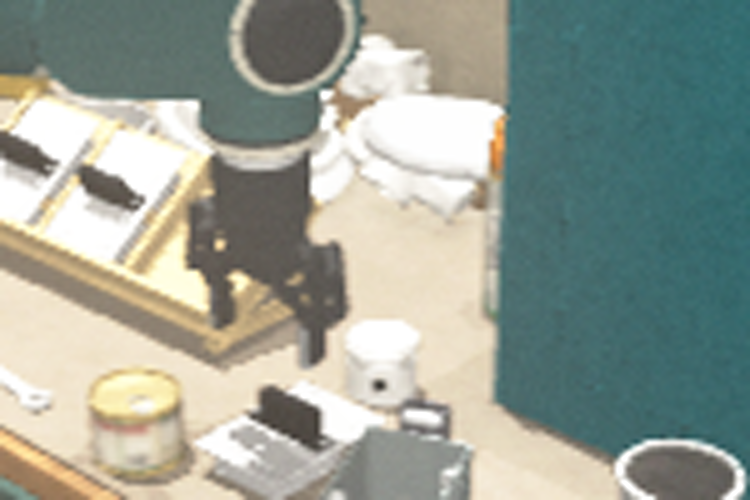

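The lid now lies flat, grip up, at (290,430) in the crop, clear of the piston and the tub. Measuring its place.

```bash
python3 - <<'E'
from lid import *
for n in('scene','top'):
    p,d,m=cam(n);P=cloud(d,m).reshape(-1,3);c=p.reshape(-1,3).max(1)
    k=(P[:,0]>.36)&(P[:,0]<.56)&(P[:,1]>-.245)&(P[:,1]<-.118)
    q=P[k&(P[:,2]>.023)&(P[:,2]<.033)&(c>90)]; b=P[k&(P[:,2]>.036)&(P[:,2]<.064)&(c<90)]
    print(n,len(q),np.percentile(q,[2,98],axis=0).round(3).tolist(),'grip',len(b),b.min(0).round(3),b.max(0).round(3),np.median(b,axis=0).round(3))
    h=q[abs(q[:,1]+.178)<.02]; print(' xs',h[:,0].min(),h[:,0].max())
    for x in(.415,.43,.5,.51):
        g=q[abs(q[:,0]-x)<.006]; 
        if len(g): print(x,g[:,1].min().round(3),g[:,1].max().round(3))
E
```

```text
scene 300 [[0.403, -0.222, 0.025], [0.526, -0.134, 0.033]] grip 63 [ 0.452 -0.209  0.036] [ 0.47  -0.157  0.062] [ 0.459 -0.19   0.049]
 xs 0.40078880016572804 0.5301074029840376
0.415 -0.223 -0.134
0.43 -0.22 -0.134
0.5 -0.218 -0.18
0.51 -0.213 -0.136
top 132 [[0.404, -0.216, 0.023], [0.436, -0.133, 0.033]] grip 1 [ 0.437 -0.164  0.037] [ 0.437 -0.164  0.037] [ 0.437 -0.164  0.037]
 xs 0.40347840322625106 0.43467788341652136
0.415 -0.218 -0.133
0.43 -0.18 -0.132
```

Request:
{"api": "carry_out", "payload": {"moves": [[[13, 0, 0, 0], [13, 0, -15, 0], [0, 0, -25, 0], [0, 0, -20, 0], [0, 0, -9, 0]]]}}

```text
t: 7.5
position: [0.465, -0.1768, 0.054]
tcp_rot: [-3.14, 0.003, 0.012]
force: [0.3, -0.4, 0.8]
width: 0.998
finger_force: 0.0
```

Request:
{"api": "carry_out", "payload": {"moves": [[[0, 0, 0, 0], [0, 0, 0, 0], [0, 0, 0, 0], [0, 0, 0, 0], [0, 0, 0, 0]]], "claw": 0, "squeeze": 20}}

```text
t: 8.0
position: [0.4656, -0.1774, 0.0571]
tcp_rot: [3.141, -0.001, 0.012]
force: [-0.6, 0.8, 3.1]
width: 0.697
finger_force: 22.5
```

Request:
{"api": "carry_out", "payload": {"moves": [[[0, 0, 0, 0], [0, 0, 15, 0], [0, 0, 35, 0], [0, 0, 35, 0], [0, 0, 30, 0]]]}}

```text
t: 8.5
position: [0.4651, -0.1772, 0.1741]
tcp_rot: [3.141, -0.001, 0.012]
force: [-0.0, -0.4, -1.3]
width: 0.695
finger_force: 22.5
```

Request:
{"api": "carry_out", "payload": {"moves": [[[-8, -28, 0, 4.5], [-9, -29, 0, 4.6], [-8, -29, 0, 4.6], [-9, -29, 0, 4.6], [-8, -28, 0, 4.6]]]}}

```text
t: 9.0
position: [0.4226, -0.3213, 0.1723]
tcp_rot: [3.141, -0.0, 0.415]
force: [1.2, 0.5, -0.2]
width: 0.697
finger_force: 22.5
```

```bash
cat > over.py <<'E'
from lid import *
# plate of the held lid over the tub: points at z within band
s=sensors.sense(); print(s['t'],s['position'],s['tcp_rot'],s['width'])
zt=s['position'][2]-.028
for n in('scene','top'):
    p,d,m=cam(n);P=cloud(d,m).reshape(-1,3);c=p.reshape(-1,3).max(1)
    q=P[(abs(P[:,:2]-[.423,-.32])<.11).all(1)&(abs(P[:,2]-zt)<.012)&(c>90)]
    r=cv2.minAreaRect(q[:,:2].astype(np.float32)); print(n,len(q),np.median(q[:,2]).round(3),np.round(r[0],4),np.round(r[1],3),r[2])
E
python3 over.py
```

```text
9.0 [ 0.42258542 -0.32132212  0.1722951 ] [ 3.14126746e+00 -1.55013152e-04  4.14728423e-01] 0.6973789850108988
scene 324 0.144 [ 0.4216 -0.3232] [0.134 0.089] 22.329946517944336
top 312 0.144 [ 0.4092 -0.31  ] [0.145 0.071] 45.53191375732422
```

Request:
{"api": "carry_out", "payload": {"moves": [[[0, 0, -20, 0], [0, 0, -14, 0], [0, 0, -6, 0], [0, 0, -4, 0], [0, 0, -3, 0]]]}}

```text
t: 9.6
position: [0.4235, -0.32, 0.1245]
tcp_rot: [3.141, -0.0, 0.412]
force: [0.3, -0.8, -1.0]
width: 0.696
finger_force: 22.5
```

Request:
{"api": "carry_out", "payload": {"moves": [[[0, 0, -2, 0], [0, 0, -2, 0], [0, 0, -2, 0], [0, 0, -1, 0], [0, 0, -1, 0]]]}}

```text
t: 10.1
position: [0.4235, -0.3203, 0.1167]
tcp_rot: [3.141, -0.0, 0.412]
force: [-0.5, 1.7, 6.2]
width: 0.696
finger_force: 23.4
```

Request:
{"api": "carry_out", "payload": {"moves": [[[0, 0, -1, 0], [0, 0, -1, 0], [0, 0, -1, 0], [0, 0, -1, 0], [0, 0, -1, 0]]]}}

```text
t: 10.6
position: [0.4242, -0.3202, 0.1129]
tcp_rot: [3.14, -0.002, 0.412]
force: [4.3, 8.7, 15.8]
width: 0.698
finger_force: 24.7
```

```bash
sed -i 's/zt=.*/zt=float(__import__("sys").argv[1]) if len(__import__("sys").argv)>1 else s["position"][2]-.028/' over.py; python3 over.py 0.088; python3 - <<'E'
from lid import *
p,d,m=cam('scene');P=cloud(d,m)
q=P.reshape(-1,3);c=p.reshape(-1,3).max(1)
a=.412;R2=np.array([[np.cos(a),np.sin(a)],[-np.sin(a),np.cos(a)]])
l=(q[:,:2]-[.423,-.32])@R2.T
for x in(-50,-30,-17,17,30,50):
    for y in(-30,0,30):
        k=(abs(l[:,0]*1000-x)<6)&(abs(l[:,1]*1000-y)<12)&(q[:,2]<.13)&(q[:,2]>.05)&(c>90)
        if k.sum()>2: print(x,y,k.sum(),np.median(q[k,2]).round(4))
E
```

```text
10.6 [ 0.42419667 -0.32019012  0.11291405] [ 3.14025326e+00 -2.26999509e-03  4.11595485e-01] 0.6979760429033011
scene 381 0.087 [ 0.4226 -0.3217] [0.168 0.09 ] 22.344018936157227
top 289 0.087 [ 0.4179 -0.3089] [0.163 0.07 ] 36.97683334350586
-50 -30 26 0.0875
-50 0 13 0.0885
-50 30 25 0.0792
-30 -30 14 0.0853
-30 0 13 0.0876
-30 30 10 0.0882
-17 -30 18 0.086
-17 0 12 0.087
-17 30 17 0.0866
17 -30 5 0.0811
17 30 3 0.1195
30 -30 3 0.0817
50 -30 4 0.0802
```

The plate is at z 0.081–0.088, which is below the rib stop (0.092), so this lid seems to fit and is meeting the catches. I'll press on with a firmer grip.

Request:
{"api": "carry_out", "payload": {"moves": [[[0, 0, 0, 0], [0, 0, 0, 0], [0, 0, -1, 0], [0, 0, -1, 0], [0, 0, -1, 0]]], "claw": 0, "squeeze": 60}}

```text
t: 11.25
position: [0.4248, -0.32, 0.1104]
tcp_rot: [3.14, -0.004, 0.412]
force: [10.6, 6.7, 9.7]
width: 0.688
finger_force: 63.9
```

Request:
{"api": "carry_out", "payload": {"moves": [[[0, 0, -1, 0], [0, 0, -1, 0], [0, 0, -1, 0], [0, 0, -1, 0], [0, 0, 0, 0]]]}}

```text
t: 11.75
position: [0.4244, -0.3201, 0.1048]
tcp_rot: [3.14, -0.003, 0.412]
force: [8.9, 1.9, -0.8]
width: 0.69
finger_force: 64.3
```

Request:
{"api": "carry_out", "payload": {"moves": [[[-1, 0, -1, 0], [-1, 0, -1, 0], [0, 0, -1, 0], [0, 0, -1, 0], [0, 0, -1, 0]]]}}

```text
t: 12.25
position: [0.4223, -0.3204, 0.1028]
tcp_rot: [3.14, -0.002, 0.412]
force: [-11.4, 14.4, 44.1]
width: 0.683
finger_force: 72.0
```

Hard stop at about the home height. Releasing and checking.

Request:
{"api": "carry_out", "payload": {"moves": [[[0, 0, 2, 0], [0, 0, 1, 0], [0, 0, 0, 0], [0, 0, 0, 0], [0, 0, 0, 0]]], "claw": 100}}

```text
t: 12.75
position: [0.4212, -0.3202, 0.102]
tcp_rot: [-3.141, 0.0, 0.412]
force: [0.2, -1.1, 0.0]
width: 0.995
finger_force: 0.0
```

Request:
{"api": "carry_out", "payload": {"moves": [[[0, 0, 20, 0], [0, 0, 30, 0], [0, 0, 40, 0], [0, 0, 40, 0], [0, 0, 20, 0]]]}}

```text
t: 13.25
position: [0.4216, -0.3205, 0.2559]
tcp_rot: [3.138, -0.002, 0.412]
force: [-0.5, -0.1, -0.3]
width: 0.997
finger_force: 0.0
```

Request:
{"api": "carry_out", "payload": {"moves": [[[-10, 40, 20, 0], [-10, 45, 10, 0], [-10, 45, 0, 0], [-10, 45, 0, 0], [-5, 40, 0, 0]]]}}

```text
t: 13.75
position: [0.3753, -0.1036, 0.2824]
tcp_rot: [3.141, -0.001, 0.411]
force: [0.7, -0.5, 0.2]
width: 0.999
finger_force: 0.0
```

```bash
python3 - <<'E'
from lid import *
s=sensors.sense();print(s['t'],s['position'])
p,d,m=cam('scene');P=cloud(d,m)
q=P.reshape(-1,3);c=p.reshape(-1,3).max(1)
a=.412;R2=np.array([[np.cos(a),np.sin(a)],[-np.sin(a),np.cos(a)]])
l=(q[:,:2]-[.423,-.32])@R2.T
for x in(-50,-30,-17,17,30,50):
    print(x,[(int(k.sum()),np.median(q[k,2]).round(4)) for y in(-30,0,30) for k in [(abs(l[:,0]*1000-x)<6)&(abs(l[:,1]*1000-y)<12)&(q[:,2]<.13)&(q[:,2]>.05)&(c>90)] if k.sum()>2])
cv2.imwrite('pics/s5.png',cv2.resize(p[160:290,200:400],None,fx=4,fy=4,interpolation=2))
E
```

```text
13.75 [ 0.37528476 -0.10364465  0.28237544]
-50 [(14, np.float64(0.0747)), (8, np.float64(0.0761)), (15, np.float64(0.0745))]
-30 [(14, np.float64(0.0746)), (14, np.float64(0.0761)), (14, np.float64(0.0748))]
-17 [(13, np.float64(0.0756)), (14, np.float64(0.075)), (13, np.float64(0.0736))]
17 [(5, np.float64(0.0744))]
30 [(14, np.float64(0.0746))]
50 [(11, np.float64(0.0757)), (6, np.float64(0.0762)), (6, np.float64(0.075))]
```

View pics/s5.png

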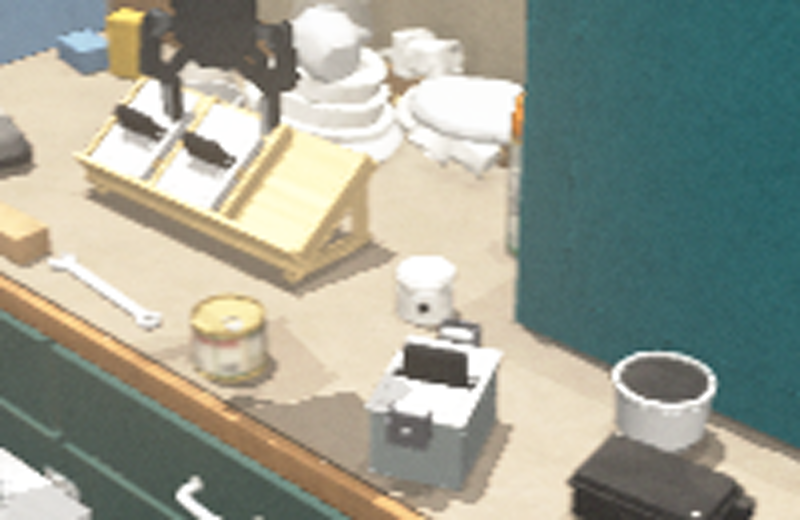

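The last picture shows the lid seated level at (435,385) under both brackets. Its plate top reads 0.075 all over, against 0.074 expected with the roughly 1 mm bias seen earlier. The other two lids and the bystanders haven't moved.

```bash
python3 -c "
from station import order; print(order.finish_job())"
```

```text
the job is handed in; nothing more can be done
None
```

The tub is closed: the first lid I tried, from the bay nearest the tub, fitted and is pressed home under both catches; the other two lids were not touched, nothing else moved in the camera views, and the job was handed in at about 14 s.

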